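Tip the limes into one counter pan past a scraper

ROBOT

A 6-joint arm with a two-finger parallel gripper is mounted at the origin on the work surface. World frame = base frame: x ahead of the robot, y to its left, z up, the work surface at z = 0. Lengths are in m, angles in rad, forces in N, time in s.
With the tool pointing down it reaches from about 0.25 to 0.725 m from the base axis. Payload 4 kg.
Tool frame: the origin (TCP) lies where the fingers leave the gripper's body, on its centre line; the fingertips stand 73 mm ahead of it and the grasp point (between the pads) lies 54 mm ahead of it (bot.tips_ahead is the z of the fingertips in the tool frame, in m); z points along the fingers, y is the direction in which the jaws open and shut (so a half turn about z gives the same grasp; the last joint's range is limited). The gripper opens to 85 mm and grips with 20 to 120 N. Pads are 22 mm wide; open, the fingers measure 114 mm over their backs; the gripper's body (76 mm by 85 mm) begins 54 mm behind the grasp point. The pads swing forward as they close: fully open they stand 13 mm farther back than shut.
Start: joints at [-1.234, 0.241, 0.005, 1.335, 0, 1.571], TCP at [0.165, -0.472, 0.304] pointing down, gripper open.
Joint ranges: [-2.72, 2.72], [-1.05, 1.87], [-1.09, 1.28], [-1.99, 2.15], [-1.42, 1.44], [-3.14, 3.14]. Speed limits (rad/s): [2.79, 2.79, 3.14, 3.14, 3.14, 3.14].

INTERFACE

Orientations are given as a unit quaternion [x, y, z, w].
In Python, from workcell import readout, camera, get_calibration, order, bot gives the robot as it stands.
- The arm moves only by the tool send_rows, never from a script. Its argument "moves" is a list of rows, each a list of 3 entries, a list of its own where there are three numbers: the shift along the tool's x, y, z in mm, then the turn, a rotation vector about the tool's x, y, z in rad, then the finger opening in mm, from 0 to 85.4. In form: [[[dx, dy, dz], [ax, ay, az], grip], ...]. A call has 1 to 12 rows; each row is the pose to reach, as a shift and turn from the pose measured when the call began, along the tool's axes at that moment; what a row does not reach only later rows make up. A row lasts 1/12 s, in which the tool goes at most 41.7 mm and 7.16 degrees, less where a joint would pass 70% of its speed; a pose out of reach is approached as far as the arm can. A call with a gripper value outside its range is refused whole. The fingers move at their own pace and stop on an object; the grip force is fixed at half the most. Time passes only in rows, so rows that repeat a pose let the fingers close. It gives the time, the measured TCP pose, the force and the opening at its end, in the units of the state.
- readout.get_obs(): the state, without advancing time (a new reading comes with each control period).
- camera(name): name is "side" or "top" or "wrist"; returns the picture (400x640x3 uint8, red, green, blue); there is no depth.
- get_calibration(name): a dict with "fx", "fy", "cx", "cy" (pixels), "k1" (the pictures are not rectified: a ray, as slopes to the right and down, at radius r is drawn at 1 + k1 r^2 times it, then the intrinsics apply), "R" (3x3) and "t" (3): a world point X has camera coordinates R X + t. Camera axes: x right, y down, z forward; pixel columns grow to the right and rows downward; lengths in m; the calibration is good to about 2 mm. A picture is of the moment at which its call begins: read the wrist's pose just before it. get_calibration takes no time and is no camera call; for the wrist camera it gives the pose at the moment of the call.
- order.job_done(): hands the job in, once; it reports no verdict.
The state is a dict: "clock": time; "joint_pos": joint angles; "joint_vel": joint speeds; "tau": joint torques, N m; "eef_pos": TCP position; "tool_rot": TCP orientation; "ft_force": force on the tool from outside, world axes, zero at the start; "ft_torque": the same for the moment, N m; "grip_width": finger opening in m.
Only numpy, scipy, OpenCV 4.12 (cv2) and the standard library are available. Lean on these libraries where they do the work, as an engineer would, in place of code of your own. Each camera call takes 0.05 s, during which the arm holds its last target. There are 200 camera calls.

TASK

The bowl of limes tips on a sprung stand above two counter pans, one empty and one full of chopped herbs. Take the bench scraper from its rest, stand it on edge across the bowl's mouth so that it closes all but a narrow gap on the empty pan's side, and tip the bowl by pressing its rim down with the scraper, holding the scraper there all the while it is tipped, until all five limes have rolled through the gap into the empty pan. Then let the bowl come back level and lean the scraper in its rest as it was, leaving the bottle, jar and cup alone.

Things in the scene. Friction and masses are not known exactly. Their poses are not given: they have to be found in the camera images.
- hinge (a point): middle of the hinge axis of the steel tipping bowl, 150 mm above the counter, on the fixed stand (does not turn with the bowl). x is level, from the pouring lip to the bowl's round back; y along the axis; z up. The stand's two uprights (28 mm along x, 8 mm thick, centred at y = +-104 mm) rise to 5 mm above the axis. Stand and pans are fixed
- bowl (a joint): tipping angle of the bowl, rad: 0 level, growing as the lip (the -x side) goes down, stop at 0.9. A spring holds it at 0 and brings it back; pressing the lip down takes about 3 N at 0, 8 N at 0.75. Limes start to roll out at about 0.3 and roll well at 0.6 to 0.75
- bowl_lip (a point): middle of the top of the bowl's straight pouring lip; turns with the bowl. When level it lies 95 mm in -x of and 30 mm above hinge, same axes (x into the bowl, z normal to the rim). The bowl is 165 mm wide inside, walls 4 mm; side wall tops are level with the lip. At each end of the lip a cheek stands 22 mm higher on the side wall, from 3 mm before to 23 mm behind the lip line
- bowl_floor (a point): middle of the bowl's flat floor, 30 mm below the rim, turns with the bowl, same axes as bowl_lip. A ramp falls from the lip to it at 15 degrees over 110 mm. A scraper parallel to the lip only stops the limes; turned some 20 degrees about the rim's normal (gap-side end on the lip, other end farther in, on the far side wall behind its cheek) it leads them to a gap of some 45 mm
- scraper_grip (a point): middle of the red round handle (24 mm thick, 110 mm long) of the steel bench scraper, about 0.28 kg. y lies along handle and blade, x is normal to the blade, z points out of the handle away from the blade. Blade 3 mm thick, 150 mm long (y, +-75 mm), its straight lower edge 92 mm from this point along -z. Starts leaning 30 degrees from vertical, the handle clear above its rest
- scraper_edge (a point): middle of the lower edge of the scraper's blade, same axes as scraper_grip
- rest_home (a point): where scraper_grip is when the scraper leans in its black rest; fixed, with the rest's axes: z up, x level, y along the blade. The seated scraper's z leans 30 degrees from vertical towards -x of the rest. A sloping back ends 34 mm short of the handle's middle; a ledge with a 14 mm wide slot and 12 mm high lip on the +x side takes the blade's edge. Base 130 x 150 mm
- pan_empty: empty steel counter pan, 150 (x) x 100 (y) x 65 mm high, 3 mm walls; origin at the centre of its underside. Stands below one half of the pouring lip, beside pan_herbs; which is left and which right varies
- pan_herbs: pan of the same size filled with chopped green herbs; origin at the centre of its underside. No lime belongs here
- lime0_center (a point): centre of a round green lime, 28 mm across, 12 g, free to roll, in the bowl at the start
- lime1_center (a point): centre of a round green lime, 28 mm across, 12 g, free to roll, in the bowl at the start
- lime2_center (a point): centre of a round green lime, 28 mm across, 12 g, free to roll, in the bowl at the start
- lime3_center (a point): centre of a round green lime, 28 mm across, 12 g, free to roll, in the bowl at the start
- lime4_center (a point): centre of a round green lime, 28 mm across, 12 g, free to roll, in the bowl at the start
- sauce_mid (a point): middle of an amber sauce bottle, 56 mm across, 170 mm high, standing loose; leave alone
- chili_mid (a point): middle of an orange jar, 60 mm across, 85 mm high, standing loose; leave alone
- teacup_mid (a point): middle of a white cup, 70 mm across, 60 mm high, standing loose; leave alone
Mind the look-alikes: they are no part of the job. There is more than one size of the part that bears sauce_mid; the job needs the smallest.

How it is judged:
By the outcome, as a careful person would: the job done as asked, in the order asked, and still so for the second after the job is handed in, with the robot touching nothing.
It also fails if it takes over 58 s, if anything falls off the work surface, if the arm or the gripper's body presses on something with over 40 N, if the wrist force passes 120 N, or if a joint passes its speed limit or range.

## Working session

There is one attempt and no reset: what is moved stays moved. The work goes in short steps, Python scripts to look and compute and a tool call to move; the robot and the scene stay as the last step left them, time stands still between calls to the robot, and variables do not carry over. Pictures are saved under pics/ and viewed, about 8 in all and at most 12, crops included, and the job is handed in when it is done.

Besides the shell and the picture viewer there is one more tool, called after ">>>" by a JSON object that holds its "method" and its "body". send_rows: Moves the arm, as the interface text tells. Its arguments: {"type":"object","properties":{"moves":{"type":"array","items":{"type":"array"}}},"required":["moves"]}

```bash
mkdir -p pics; ls; cat > h.py <<'E'
import numpy as np, cv2
from scipy.spatial.transform import Rotation as R
from workcell import readout, camera, get_calibration, order, bot
def proj(c,X):
    X=np.atleast_2d(X); p=X@np.array(c['R']).T+np.array(c['t']); s=p[:,:2]/p[:,2:]
    s=s*(1+c['k1']*(s**2).sum(1,keepdims=True))
    return s*[c['fx'],c['fy']]+[c['cx'],c['cy']]
def ray(c,uv):
    d=(np.array(uv,float)-[c['cx'],c['cy']])/[c['fx'],c['fy']]; s=d.copy()
    for _ in range(20): s=d/(1+c['k1']*(s@s))
    Rm=np.array(c['R']); v=Rm.T@np.array([s[0],s[1],1]); o=-Rm.T@np.array(c['t'])
    return o,v/np.linalg.norm(v)
def atz(c,uv,z):
    o,v=ray(c,uv); return o+v*(z-o[2])/v[2]
def tri(*cu):
    A=np.zeros((3,3));b=np.zeros(3);L=[]
    for c,uv in cu:
        o,v=ray(c,uv);P=np.eye(3)-np.outer(v,v);A+=P;b+=P@o;L.append((o,P))
    X=np.linalg.solve(A,b); return X,[np.linalg.norm(P@(X-o)) for o,P in L]
def shot(n,fn):
    im=camera(n); cv2.imwrite('pics/'+fn,im[:,:,::-1]); return im
E
python3 - <<'E'
from h import *
for n in('top','side','wrist'):
    c=get_calibration(n); shot(n,n+'0.png'); print(n,{k:np.round(v,3).tolist() for k,v in c.items()}, (-np.array(c['R']).T@c['t']).round(3))
print(readout.get_obs())
a=cv2.imread('pics/top0.png');b=cv2.imread('pics/side0.png')
cv2.imwrite('pics/both0.png',cv2.resize(np.vstack([a,b]),(800,1000))[:, :])
E
```

```text
pics
top {'fx': 432.824, 'fy': 432.824, 'cx': 317.165, 'cy': 203.101, 'k1': -0.116, 'R': [[-0.006, -1.0, 0.03], [-0.994, 0.002, -0.11], [0.109, -0.03, -0.994]], 't': [0.005, 0.632, 1.037]} [0.514 0.034 1.1  ]
side {'fx': 379.34, 'fy': 379.34, 'cx': 315.589, 'cy': 202.23, 'k1': -0.075, 'R': [[0.982, -0.188, 0.001], [-0.13, -0.683, -0.719], [0.136, 0.706, -0.695]], 't': [-0.603, 0.192, 1.008]} [ 0.48  -0.694  0.839]
wrist {'fx': 294.706, 'fy': 294.706, 'cx': 322.534, 'cy': 196.689, 'k1': -0.009, 'R': [[0.329, -0.944, -0.001], [-0.911, -0.318, 0.264], [-0.249, -0.086, -0.965]], 't': [-0.499, -0.032, 0.378]} [ 0.229 -0.449  0.373]
{'clock': 0.15, 'joint_pos': array([-1.23399204e+00,  2.41234580e-01,  3.99581221e-03,  1.33519979e+00,
        2.43462060e-05,  1.57081199e+00]), 'joint_vel': array([ 0.00038456, -0.00200587,  0.00323892,  0.00130272,  0.00098259,
        0.0005582 ]), 'tau': array([ 1.71551223e-03, -3.72634757e+01,  2.52638894e+01,  1.23691440e-02,
        8.82332347e-05,  1.11376457e-05]), 'eef_pos': array([ 0.16511656, -0.47154878,  0.30320558]), 'tool_rot': array([ 9.85854819e-01,  1.67599526e-01, -1.25629998e-04, -8.11536692e-04]), 'ft_force': array([-1.71426904, -0.57205647,  0.03912182]), 'ft_torque': array([-0.0604922 ,  0.03030872, -0.03520079]), 'grip_width': 0.08539302632314956}
```

View pics/top0.png

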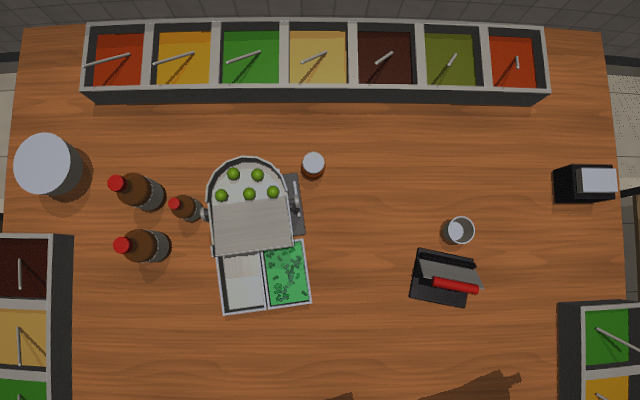

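View pics/side0.png

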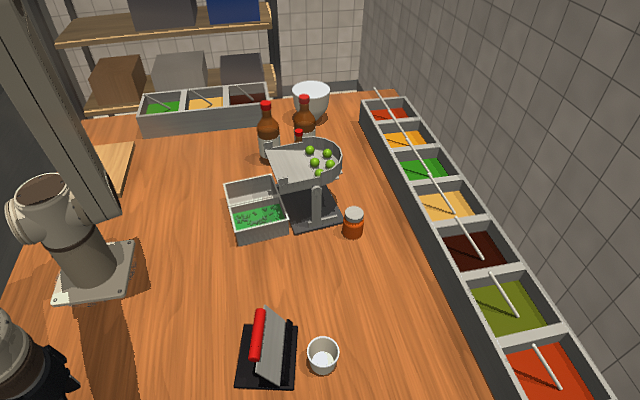

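Top: bowl at (250,205), lip toward the robot from about (213,255) to (295,245). The empty pan is at (242,282) and the herbs at (287,275). The scraper's red handle is at (456,285). Look-alikes: sauce bottles at (182,207) (smallest), (140,190) and (145,245). There is only one red handle, although the bin tongs are also long. Now closer crops.

```bash
python3 - <<'E'
from h import *
t=cv2.imread('pics/top0.png');s=cv2.imread('pics/side0.png')
def crop(im,x,y,w,h,f): return cv2.resize(im[y:y+h,x:x+w],None,fx=f,fy=f,interpolation=cv2.INTER_CUBIC)
A=crop(t,195,145,130,180,3); B=crop(s,215,130,130,120,3); 
can=np.zeros((600,800,3),np.uint8); 
can[:540,:390]=A; can[:360,400:790]=B
can[370:595,400:670]=crop(t,400,210,90,75+0,3)[:225]
cv2.imwrite('pics/c1.png',can)
D=np.zeros((600,800,3),np.uint8); D[:420,:440]=crop(t,400,210,110,105,4); D[:,440:]=crop(s,225,295,90,150,4)[:600] if 0 else cv2.resize(s[295:395,230:290+30],(360,400))[:1].repeat(600,0)
D[:,440:]=0; D[:400,440:800]=cv2.resize(s[295:395,225:315],(360,400),interpolation=cv2.INTER_CUBIC)
cv2.imwrite('pics/c2.png',D)
# colour blobs
def blobs(n,im):
    h=cv2.cvtColor(im,cv2.COLOR_BGR2HSV)
    red=((h[...,0]<6)|(h[...,0]>174))&(h[...,1]>180)&(h[...,2]>60)
    k,l,st,ce=cv2.connectedComponentsWithStats(red.astype(np.uint8))
    for i in range(1,k):
        if 60<st[i,4]<800:
            p=np.argwhere(l==i)[:,::-1].astype(np.float32); r=cv2.minAreaRect(p); print(n,'red',ce[i].round(1),st[i,4],cv2.boxPoints(r).round(1).tolist())
    g=(abs(h[...,0].astype(int)-40)<9)&(h[...,1]>170)&(h[...,2]>60)
    k,l,st,ce=cv2.connectedComponentsWithStats(g.astype(np.uint8))
    for i in range(1,k):
        if 30<st[i,4]<300: print(n,'lime',ce[i].round(1),st[i])
blobs('top',t);blobs('side',s)
E
```

```text
top red [115.  182.5] 210 [[107.0, 175.0], [123.0, 175.0], [123.0, 190.0], [107.0, 190.0]]
top red [173.7 202.9] 111 [[168.0, 197.0], [179.0, 197.0], [179.0, 208.0], [168.0, 208.0]]
top red [121.  244.7] 227 [[113.0, 237.0], [129.0, 237.0], [129.0, 253.0], [113.0, 253.0]]
top red [455.3 285.3] 437 [[432.29998779296875, 285.70001220703125], [434.20001220703125, 276.0], [479.20001220703125, 285.0], [477.29998779296875, 294.70001220703125]]
top lime [449.9  50.8] [442  44  16  17  54]
top lime [455.7  83.2] [444  79  22   6  34]
top lime [232.9 173. ] [228 168  11  11 102]
top lime [257.  174.3] [252 169  11  11 102]
top lime [272.5 191.3] [267 186  12  11  99]
top lime [248.8 193.4] [243 188  12  12 104]
top lime [220.8 195. ] [216 190  11  11 101]
side red [265.3 105. ] 97 [[260.0, 100.0], [270.0, 100.0], [270.0, 110.0], [260.0, 110.0]]
side red [256.6 335.4] 584 [[247.1999969482422, 360.3999938964844], [255.39999389648438, 307.1000061035156], [266.79998779296875, 308.8999938964844], [258.6000061035156, 362.20001220703125]]
side lime [309.4 149.5] [306 146   8   8  53]
side lime [326.8 152.6] [323 149   9   8  57]
side lime [314.5 161.8] [311 158   8   9  57]
side lime [329.6 163.4] [326 160   9   8  53]
side lime [318.  171.6] [315 169   8   7  34]
```

View pics/c1.png

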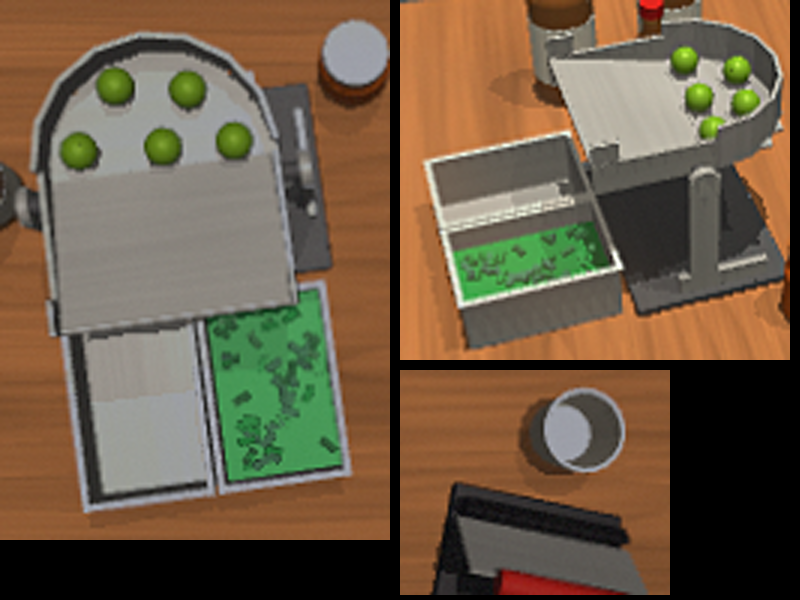

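View pics/c2.png

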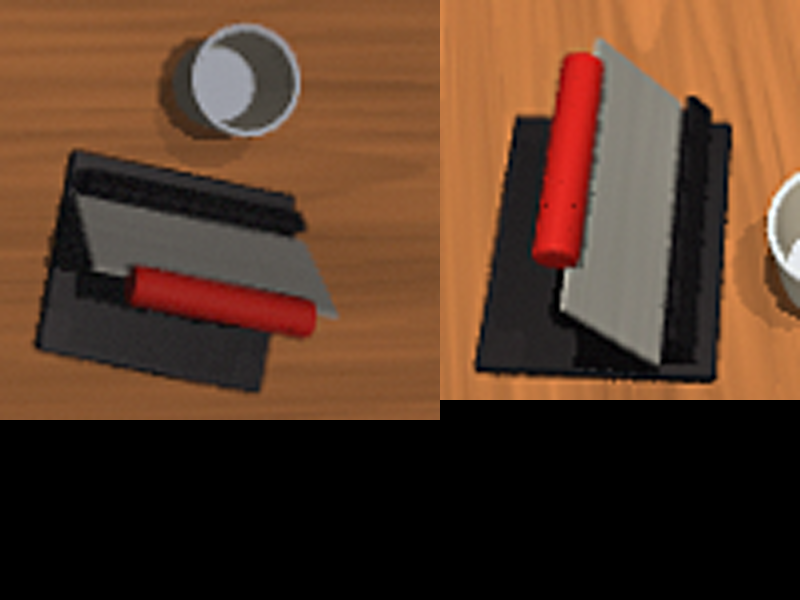

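The crops show one red handle (side centroid (257,335), top (455,285)) with the blade edge in the slot on the far (+x) side. The cup is close beyond the rest. The lip runs in the top view from about (215,256) to (294,246), with a cheek at each end. The empty pan is at its left (+y) end, the herbs at its right.

```bash
python3 - <<'E'
from h import *
from scipy.optimize import least_squares
print([a for a in dir(bot) if a[0]!='_'], bot.tips_ahead)
T=get_calibration('top');S=get_calibration('side')
# scraper: tri of handle centroid + fit
print('handle',tri((T,[455.3,285.3]),(S,[256.6,335.4])))
te=[[(432.3+434.2)/2,(285.7+276)/2],[(479.2+477.3)/2,(285+294.7)/2]]
se=[[(255.4+266.8)/2,(307.1+308.9)/2],[(247.2+258.6)/2,(360.4+362.2)/2]]
for a,b in zip(te,se): print('end',tri((T,a),(S,b)))
ct=lambda x,y:[x/4-.375+400,y/4-.375+210]; cs=lambda x,y:[(x-440)/4-.375+225,y/4-.375+295]
def scr(p):
    yaw=p[3]; Rz=R.from_euler('z',yaw); Rs=Rz*R.from_euler('y',-30,degrees=True)
    return p[:3],Rs
keys=[([0,55,0],te[0],se[0]),([0,-55,0],te[1],se[1]),
 ([0,75,-92],ct(78,198),None),([0,-75,-92],ct(308,238),cs(660,366))]
def res(p):
    o,Rs=scr(p);r=[]
    for k,a,b in keys:
        X=o+Rs.apply(np.array(k)/1000)
        if a is not None:r+=list((proj(T,X)[0]-a))
        if b is not None:r+=list((proj(S,X)[0]-b))
    return r
f=least_squares(res,[0.33,-0.27,0.12,-0.1],loss='soft_l1');print('scraper',f.x.round(4),np.round(res(f.x),1))
c1=lambda x,y:[x/3-.333+195,y/3-.333+145]; c2=lambda x,y:[(x-400)/3-.333+215,y/3-.333+130]
kb=[([-95,86.5,30],c1(60,334),None),([-98,-86.5,52],c1(297,305),c2(590,150)),([-72,-86.5,52],None,c2(618,143)),
    ([-95,82.5,30],None,c2(553,60)),([0,-86.5,30],None,None),([0,-108,5],None,c2(705,170)),([-98,86.5,52],c1(50,335),None),([-72,86.5,52],c1(46,301),None),([-95,-82.5,30],c1(292,304),c2(590,170))]
def resb(p):
    r=[]
    for k,a,b in kb:
        X=np.array([p[0],p[1],p[2]])+R.from_euler('z',p[3]).apply(np.array(k)/1000)
        if a is not None:r+=list((proj(T,X)[0]-a))
        if b is not None:r+=list((proj(S,X)[0]-b))
    return r
g=least_squares(resb,[0.5,0.18,0.15,0.1],loss='soft_l1');print('bowl',g.x.round(4),np.round(resb(g.x),1))
for n,q in(('pe',[(85,511),(213,493)]),('ph',[(222,493),(350,472),(326,284)])):
    print(n,[atz(T,c1(*k),.065).round(3).tolist() for k in q])
t=cv2.imread('pics/top0.png');s=cv2.imread('pics/side0.png')
o,Rs=scr(f.x)
def dr(im,c,P,col,k=4):
    q=np.round(proj(c,P)*k).astype(int); cv2.polylines(im,[q],True,col,1)
t4=cv2.resize(t,None,fx=4,fy=4);s4=cv2.resize(s,None,fx=4,fy=4)
bl=o+Rs.apply(np.array([[0,75,-92],[0,-75,-92],[0,-75,-12],[0,75,-12]])/1e3); ha=o+Rs.apply(np.array([[0,55,0],[0,-55,0]])/1e3)
Bz=R.from_euler('z',g.x[3]); W=lambda P:g.x[:3]+Bz.apply(np.array(P)/1e3)
rim=W([[-95,86.5,30],[0,86.5,30],[0,-86.5,30],[-95,-86.5,30]]); ch=[W([[-98,y,30],[-98,y,52],[-72,y,52],[-72,y,30]]) for y in(86.5,-86.5)]
up=W([[-14,-108,5],[14,-108,5],[14,-108,-100],[-14,-108,-100]])
for im,c in((t4,T),(s4,S)):
    dr(im,c,bl,(0,255,255));dr(im,c,ha,(255,255,0));dr(im,c,rim,(255,0,255));dr(im,c,up,(0,255,255));[dr(im,c,x,(255,255,0)) for x in ch]
can=np.zeros((600,800,3),np.uint8)
can[:300,:400]=cv2.resize(t4[4*205:4*310,4*395:4*535],(400,300));can[:300,400:]=cv2.resize(s4[1180:1580,880:1413],(400,300));can[300:,:400]=cv2.resize(t4[4*150:4*270,760:4*350],(400,300));can[300:,400:]=cv2.resize(s4[4*130:4*235,4*230:4*370],(400,300))
cv2.imwrite('pics/ov.png',can)
E
```

```text
['Unreachable', 'tips_ahead'] 0.0726
handle (array([ 0.43081471, -0.31479738,  0.1091291 ]), [np.float64(0.0005041835538932457), np.float64(0.0005041835538932356)])
end (array([ 0.44456773, -0.25934456,  0.119812  ]), [np.float64(0.001142294995635132), np.float64(0.001142294995635156)])
end (array([ 0.4192119 , -0.36903285,  0.11152971]), [np.float64(0.00045815267169709587), np.float64(0.00045815267169716607)])
scraper [ 0.4321 -0.3144  0.115  -0.2055] [-0.1 -0.1 -0.8  1.8  0.3 -0.4  0.8 -1.3  0.1 -0.4 -0.1  0.9 -0.3 -0.1]
bowl [0.6099 0.1532 0.1493 0.1282] [-1.4 -0.3  0.6 -0.  -0.5  0.1 -0.1  0.4 -0.6 -0.1 -0.2  4.3 -0.1  0.9
 -0.2 -0.3  0.4 -0.7  0.8 -1.4]
pe [[0.364, 0.226, 0.065], [0.378, 0.126, 0.065]]
ph [[0.378, 0.119, 0.065], [0.394, 0.018, 0.065], [0.542, 0.036, 0.065]]
```

View pics/ov.png

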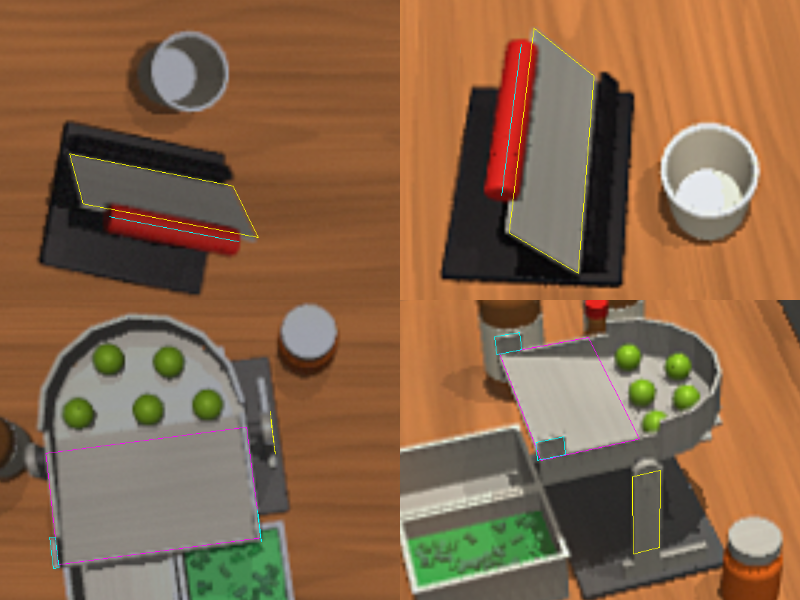

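Overlays line up within about 1 px. The hinge is at about (0.610, 0.153, 0.149) with yaw 0.128. The handle is at about (0.431, -0.315, 0.11), with rest yaw about -0.205. Pan positions match (empty at +y). Next is a pre-grasp pose along the scraper's own axis.

```bash
cat >> h.py <<'E'
HB=np.array([.6099,.1532,.1495]); YB=.1282
Rb=R.from_euler('z',YB)
def scrR(yaw,lean=30): return R.from_euler('z',yaw)*R.from_euler('y',-lean,degrees=True)
def tool(g,Rs,s=0,back=0.054):
    "TCP pose gripping scraper at handle coordinate s (m along y) with scraper grip point g"
    M=Rs.as_matrix(); Rt=R.from_matrix(np.c_[M[:,1],M[:,0],-M[:,2]])
    return g+M[:,1]*s+M[:,2]*back, Rt
def rel(p,Rt,o=None):
    o=o or readout.get_obs(); R0=R.from_quat(o['tool_rot'])
    return (R0.inv().apply(np.array(p)-o['eef_pos'])*1e3).round(1).tolist(),(R0.inv()*Rt).as_rotvec().round(3).tolist()
def st():
    o=readout.get_obs(); print('t',round(o['clock'],2),'p',o['eef_pos'].round(4),'q',o['tool_rot'].round(4),'F',o['ft_force'].round(1),'w',round(o['grip_width']*1e3,1),'j',o['joint_pos'].round(2)); return o
E
python3 - <<'E'
from h import *
p,Rt=tool(np.array([.431,-.3146,.112]),scrR(-.2055),.010,.154); print(p,rel(p,Rt))
E
```

```text
[ 0.35766072 -0.28909805  0.24536791] ([242.0, -108.5, 58.0], [-0.478, 0.268, -1.004])
```

>>> {"method": "send_rows", "body": {"moves": [[[242,-108,58],[-0.478,0.268,-1.004],85],[[242,-108,58],[-0.478,0.268,-1.004],85],[[242,-108,58],[-0.478,0.268,-1.004],85],[[242,-108,58],[-0.478,0.268,-1.004],85],[[242,-108,58],[-0.478,0.268,-1.004],85],[[242,-108,58],[-0.478,0.268,-1.004],85],[[242,-108,58],[-0.478,0.268,-1.004],85],[[242,-108,58],[-0.478,0.268,-1.004],85],[[242,-108,58],[-0.478,0.268,-1.004],85],[[242,-108,58],[-0.478,0.268,-1.004],85],[[242,-108,58],[-0.478,0.268,-1.004],85],[[242,-108,58],[-0.478,0.268,-1.004],85]]}}

```text
clock: 1.15
eef_pos: [0.3576, -0.29, 0.2455]
tool_rot: [0.751, 0.608, 0.163, 0.201]
ft_force: [-0.3, -0.3, 0.4]
grip_width: 0.0851
```

```bash
python3 - <<'E'
from h import *
o=st(); c=get_calibration('wrist'); im=shot('wrist','w1.png')
p,Rt=tool(np.array([.431,-.3146,.112]),scrR(-.2055),.010,.154); print(rel(p,Rt,o))
Rs=scrR(-.2055); o3=np.array([.431,-.3146,.112])
b=cv2.cvtColor(im,cv2.COLOR_RGB2HSV); red=((b[...,0]<6)|(b[...,0]>174))&(b[...,1]>170)&(b[...,2]>50)
k,l,s,ce=cv2.connectedComponentsWithStats(red.astype(np.uint8)); i=1+np.argmax(s[1:,4])
P=np.argwhere(l==i)[:,::-1].astype(np.float32);r=cv2.minAreaRect(P);print(ce[i],s[i],cv2.boxPoints(r).round(1).tolist())
print('pred',proj(c,o3+Rs.apply([[0,0,0],[0,.055,0],[0,-.055,0],[0,.075,-.092],[0,-.075,-.092]])).round(1).tolist())
d=im[:,:,::-1].copy()
for q in proj(c,o3+Rs.apply([[0,.055,0],[0,-.055,0],[0,.075,-.092],[0,-.075,-.092]])): cv2.drawMarker(d,tuple(int(x) for x in q.round()),(255,255,0),0,12,1)
cv2.imwrite('pics/w1o.png',d); np.save('wc1.npy',c,allow_pickle=True)
E
```

```text
t 1.15 p [ 0.3576 -0.29    0.2455] q [0.7506 0.6081 0.1628 0.2007] F [-0.3 -0.3  0.4] w 85.1 j [-0.83 -0.04 -0.59  0.59  0.29  1.02]
([0.9, -0.2, 0.1], [-0.001, 0.001, -0.003])
[321.28111642 206.86371637] [ 306  141   32  137 3977] [[306.0, 141.0], [337.0, 141.0], [337.0, 277.0], [306.0, 277.0]]
pred [[321.4, 214.3], [321.0, 144.8], [321.7, 275.7], [321.4, 116.7], [322.0, 249.7]]
```

View pics/w1o.png

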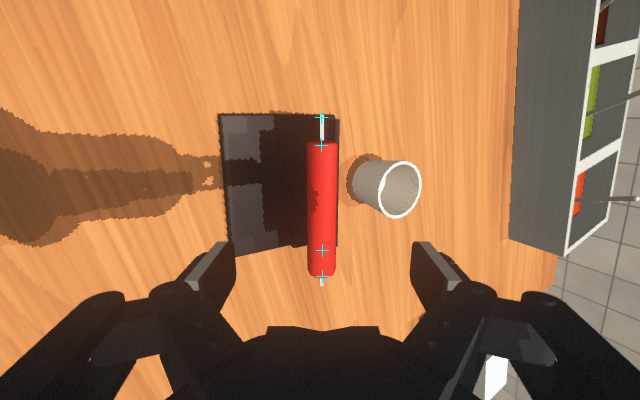

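The wrist view shows the handle centred at (321,207), edge-on and aligned with the jaws. The predicted blade-edge ends sit on the blade, and the cup at (388,188) is clear. Going in to grasp.

>>> {"method": "send_rows", "body": {"moves": [[[0.5,0,30],[0,0,0],85],[[0.5,0,60],[0,0,0],85],[[0.5,0,85],[0,0,0],85],[[0.5,0,100],[0,0,0],85],[[0.5,0,100],[0,0,0],60],[[0.5,0,100],[0,0,0],40],[[0.5,0,100],[0,0,0],20],[[0.5,0,100],[0,0,0],15],[[0.5,0,100],[0,0,0],15],[[0.5,0,100],[0,0,0],15],[[0.5,0,100],[0,0,0],15],[[0.5,0,100],[0,0,0],15]]}}

```text
clock: 2.2
eef_pos: [0.4069, -0.3004, 0.1606]
tool_rot: [0.75, 0.608, 0.163, 0.202]
ft_force: [-4.3, 1.4, 6.1]
grip_width: 0.0221
```

```bash
python3 - <<'E'
from h import *
o=st(); import pickle; pickle.dump(o,open('grasp.pkl','wb'))
im=shot('wrist','w2.png')
E
```

```text
t 2.2 p [ 0.4069 -0.3004  0.1606] q [0.7503 0.6079 0.163  0.2021] F [-4.3  1.4  6.1] w 22.1 j [-0.75  0.16 -0.64  0.31  0.26  1.09]
```

```bash
cat >> h.py <<'E'
def bowlpose(th,lift=0,yaw=20,a=-99,gap=45,s=.010,dn=0):
    "TCP pose with scraper on the bowl tipped th; lift along rim normal, m"
    y=np.radians(yaw); ys=np.array([-np.sin(y),np.cos(y),0])
    E=np.array([a,82.5-gap,30])/1e3-.075*ys
    Rt=Rb*R.from_euler('y',-th); Rs=Rt*R.from_euler('z',y)
    return tool(HB+Rt.apply(E+[0,0,.092+lift]),Rs,s)
E
python3 - <<'E'
from h import *
o=st(); R0=R.from_quat(o['tool_rot'])
p1=o['eef_pos']+R0.apply([0,0,-.08]); o1=dict(o,eef_pos=p1)
pA,RA=tool(np.array([.42,-.25,.28]),scrR(-.05,0),.01)
print('A',pA,rel(pA,RA,o1),rel(pA,RA,o))
oA=dict(o,eef_pos=pA,tool_rot=RA.as_quat())
pB,RB=bowlpose(0,.07); print('B',pB,rel(pB,RB,oA))
for th in(0,.3,.7): print(th,bowlpose(th)[0])
E
```

```text
t 2.25 p [ 0.4069 -0.3004  0.1606] q [0.7503 0.6079 0.163  0.2021] F [-4.4  1.   6.6] w 22.3 j [-0.75  0.16 -0.64  0.31  0.26  1.09]
A [ 0.42049979 -0.2400125   0.334     ] ([61.7, 87.7, -69.7], [0.524, 0.043, -0.155]) ([61.7, 87.7, -149.7], [0.524, 0.043, -0.155])
B [0.53677599 0.11999868 0.3955    ] ([365.4, 98.1, -61.5], [0.0, 0.0, -0.527])
0 [0.53677599 0.11999868 0.3255    ]
0.3 [0.48859188 0.11378741 0.29495252]
0.7 [0.44222874 0.10781088 0.23465648]
```

>>> {"method": "send_rows", "body": {"moves": [[[0,0,-6],[0,0,0],15],[[0,0,-18],[0,0,0],15],[[0,0,-34],[0,0,0],15],[[0,0,-54],[0,0,0],15],[[0,0,-74],[0,0,0],15],[[8,12,-94],[0.07,0.006,-0.02],15],[[18,26,-108],[0.16,0.013,-0.05],15],[[28,40,-120],[0.25,0.02,-0.075],15],[[38,54,-130],[0.34,0.028,-0.1],15],[[48,68,-138],[0.43,0.035,-0.127],15],[[56,80,-145],[0.49,0.04,-0.145],15],[[62,88,-150],[0.524,0.043,-0.155],15]]}}

```text
clock: 3.25
eef_pos: [0.4218, -0.2392, 0.3359]
tool_rot: [0.724, 0.69, -0.0, -0.001]
ft_force: [1.3, -0.2, -3.4]
grip_width: 0.0219
```

```bash
python3 - <<'E'
from h import *
o=st(); pB,RB=bowlpose(0,.07); print('B',rel(pB,RB,o))
E
```

```text
t 3.25 p [ 0.4218 -0.2392  0.3359] q [ 7.239e-01  6.899e-01 -4.000e-04 -5.000e-04] F [ 1.3 -0.2 -3.4] w 21.9 j [-0.52  0.2   0.04  1.41 -0.    1.1 ]
B ([364.3, 97.4, -59.7], [-0.001, -0.0, -0.525])
```

>>> {"method": "send_rows", "body": {"moves": [[[15,4,-20],[0,0,-0.02],15],[[45,12,-40],[0,0,-0.06],15],[[80,21,-55],[0,0,-0.11],15],[[115,31,-60],[0,0,-0.17],15],[[150,40,-60],[0,0,-0.22],15],[[185,50,-60],[0,0,-0.27],15],[[220,59,-60],[0,0,-0.32],15],[[255,68,-60],[0,0,-0.37],15],[[290,78,-60],[0,0,-0.42],15],[[325,87,-60],[0,0,-0.47],15],[[350,94,-60],[0,0,-0.51],15],[[364,97,-60],[0,0,-0.525],15]]}}

```text
clock: 4.25
eef_pos: [0.5364, 0.1226, 0.3951]
tool_rot: [0.518, 0.855, -0.0, -0.001]
ft_force: [-0.0, -0.3, -4.0]
grip_width: 0.0224
```

```bash
python3 - <<'E'
from h import *
o=st(); pB,RB=bowlpose(0,.07); print('B',rel(pB,RB,o),'h15',rel(*bowlpose(0,.015),o))
im=shot('side','s2.png');im2=shot('top','t2.png')
R0=R.from_quat(o['tool_rot']); p=o['eef_pos']
bl=p+R0.apply(np.array([[65,0,146],[-85,0,146],[-85,0,66],[65,0,66]])/1e3)
can=np.zeros((600,800,3),np.uint8)
for k,(i,n,x,y) in enumerate(((im,'side',215,60),(im2,'top',170,130))):
    c=get_calibration(n); d=cv2.resize(i[:,:,::-1],None,fx=3,fy=3,interpolation=cv2.INTER_CUBIC); cv2.polylines(d,[np.round(proj(c,bl)*3+1).astype(int)],True,(0,255,255),1)
    can[:,400*k:400*k+400]=d[3*y:3*y+600,3*x:3*x+400]
cv2.imwrite('pics/ov2.png',can)
E
```

```text
t 4.25 p [0.5364 0.1226 0.3951] q [ 5.182e-01  8.552e-01 -2.000e-04 -1.400e-03] F [-0.  -0.3 -4. ] w 22.4 j [0.22 0.33 0.36 1.6  0.   1.31]
B ([-2.5, -0.9, -0.4], [-0.002, -0.002, 0.004]) h15 ([-2.6, -0.8, 54.6], [-0.002, -0.002, 0.004])
```

View pics/ov2.png

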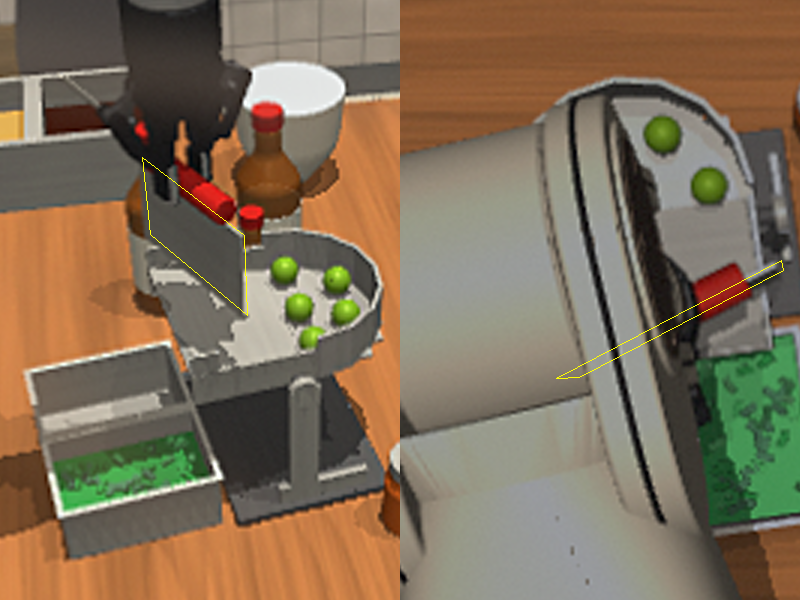

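The held blade matches the prediction in the side view, from (247,314) to (150,235) in the crop. It hangs above the lip, turned 20°, with all five limes behind it. Descending to just above the rim.

>>> {"method": "send_rows", "body": {"moves": [[[-1,-0.5,10],[0,0,0.004],15],[[-2.5,-1,25],[0,0,0.004],15],[[-2.5,-1,40],[-0.002,-0.002,0.004],15],[[-2.5,-1,52],[-0.002,-0.002,0.004],15],[[-2.5,-1,60],[-0.002,-0.002,0.004],15],[[-2.5,-1,64],[-0.002,-0.002,0.004],15],[[-2.5,-1,66],[-0.002,-0.002,0.004],15],[[-2.5,-1,66],[-0.002,-0.002,0.004],15]]}}

```text
clock: 5.02
eef_pos: [0.5361, 0.1183, 0.3298]
tool_rot: [0.521, 0.854, -0.0, 0.0]
ft_force: [-0.0, 0.0, -2.9]
grip_width: 0.0219
```

```bash
python3 - <<'E'
from h import *
o=st(); print(rel(*bowlpose(0,0),o))
for th in(.05,.1,.15,.2,.25,.3,.35,.4): print(th,rel(*bowlpose(th,-.002),o))
E
```

```text
t 5.02 p [0.5361 0.1183 0.3298] q [ 5.209e-01  8.536e-01 -3.000e-04  4.000e-04] F [-0.   0.  -2.9] w 21.9 j [ 0.22  0.33  0.19  1.43 -0.    1.31]
([1.2, 1.3, 4.3], [-0.0, 0.001, -0.002])
0.05 ([4.1, -6.7, 10.3], [-0.047, -0.016, -0.002])
0.1 ([7.0, -14.6, 14.8], [-0.094, -0.033, -0.002])
0.15 ([9.8, -22.3, 19.7], [-0.141, -0.05, -0.002])
0.2 ([12.5, -29.7, 25.0], [-0.188, -0.067, -0.002])
0.25 ([15.1, -36.9, 30.7], [-0.235, -0.084, -0.002])
0.3 ([17.6, -43.8, 36.7], [-0.282, -0.101, -0.002])
0.35 ([19.9, -50.4, 43.1], [-0.329, -0.118, -0.002])
0.4 ([22.2, -56.7, 49.9], [-0.376, -0.135, -0.002])
```

>>> {"method": "send_rows", "body": {"moves": [[[1,1,3],[0,0,-0.002],15],[[1,1,5],[0,0,-0.002],15],[[1,1,6],[0,0,-0.002],15],[[2.6,-2.7,8.3],[-0.023,-0.008,-0.002],15],[[4.1,-6.7,10.3],[-0.047,-0.016,-0.002],15],[[5.5,-10.6,12.5],[-0.07,-0.025,-0.002],15],[[7,-14.6,14.8],[-0.094,-0.033,-0.002],15],[[8.4,-18.5,17.2],[-0.118,-0.042,-0.002],15],[[9.8,-22.3,19.7],[-0.141,-0.05,-0.002],15],[[9.8,-22.3,19.7],[-0.141,-0.05,-0.002],15],[[9.8,-22.3,19.7],[-0.141,-0.05,-0.002],15]]}}

```text
clock: 5.93
eef_pos: [0.5121, 0.1169, 0.3112]
tool_rot: [0.518, 0.852, 0.047, 0.059]
ft_force: [-1.8, -1.3, 3.2]
grip_width: 0.022
```

```bash
python3 - <<'E'
from h import *
o=st(); print(rel(*bowlpose(0.15,-.002),o))
im=shot('side','s3.png'); im2=shot('wrist','w3.png')
R0=R.from_quat(o['tool_rot']); p=o['eef_pos']
bl=p+R0.apply(np.array([[65,0,146],[-85,0,146],[-85,0,66],[65,0,66]])/1e3)
c=get_calibration('side'); d=cv2.resize(im[:,:,::-1],None,fx=3,fy=3,interpolation=cv2.INTER_CUBIC)
can=np.zeros((600,800,3),np.uint8); can[:,:400]=d[210:810,670:1070]; can[:250,400:]=cv2.resize(im2[:,:,::-1],(400,250))
cv2.polylines(d,[np.round(proj(c,bl)*3+1).astype(int)],True,(0,255,255),1); can[250:,400:]=d[360:710,670:1070]
cv2.imwrite('pics/ov3.png',can)
for th in np.arange(.2,.72,.05): print(round(th,2),rel(*bowlpose(th,-.002),o))
E
```

```text
t 5.93 p [0.5121 0.1169 0.3112] q [0.5184 0.8518 0.0474 0.0593] F [-1.8 -1.3  3.2] w 22.0 j [ 0.23  0.19 -0.05  1.18 -0.02  1.32]
([0.1, -0.4, 1.1], [0.002, 0.001, 0.0])
0.2 ([3.0, -8.5, 5.1], [-0.045, -0.016, 0.0])
0.25 ([5.9, -16.4, 9.6], [-0.092, -0.033, 0.0])
0.3 ([8.7, -24.1, 14.5], [-0.139, -0.051, 0.0])
0.35 ([11.4, -31.5, 19.7], [-0.186, -0.068, 0.0])
0.4 ([14.0, -38.7, 25.4], [-0.233, -0.085, 0.0])
0.45 ([16.5, -45.6, 31.5], [-0.28, -0.102, 0.0])
0.5 ([18.9, -52.2, 37.9], [-0.327, -0.119, 0.0])
0.55 ([21.2, -58.5, 44.6], [-0.374, -0.136, 0.0])
0.6 ([23.4, -64.5, 51.7], [-0.421, -0.153, 0.0])
0.65 ([25.5, -70.1, 59.1], [-0.468, -0.17, 0.0])
0.7 ([27.4, -75.4, 66.7], [-0.515, -0.187, 0.0])
```

View pics/ov3.png

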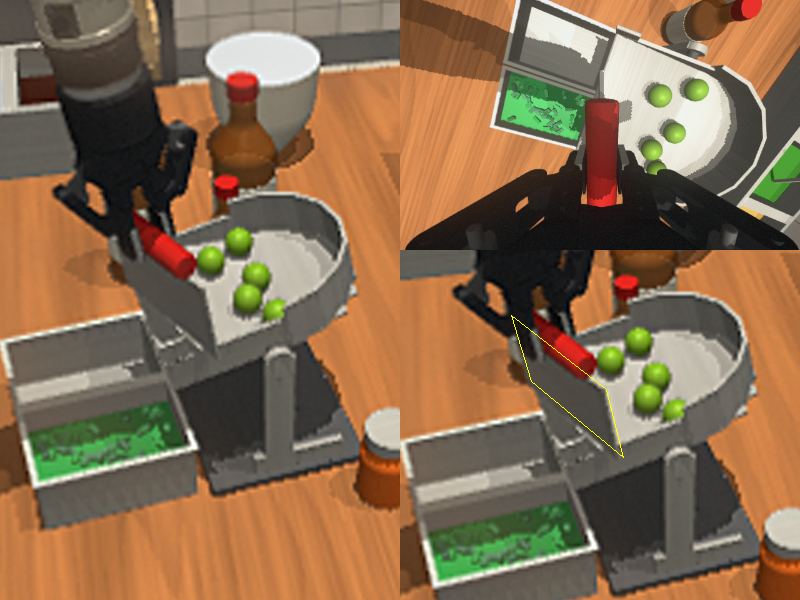

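The blade sits on the rim. Its far end is on the -y side wall behind the cheek, the handle is firm in the jaws, and the bowl is tipped about 0.15 with the limes inside. The gap faces the empty pan. Tipping further.

>>> {"method": "send_rows", "body": {"moves": [[[3,-8.5,5.1],[-0.045,-0.016,0],15],[[5.9,-16.4,9.6],[-0.092,-0.033,0],15],[[8.7,-24.1,14.5],[-0.139,-0.051,0],15],[[11.4,-31.5,19.7],[-0.186,-0.068,0],15],[[14,-38.7,25.4],[-0.233,-0.085,0],15],[[16.5,-45.6,31.5],[-0.28,-0.102,0],15],[[18.9,-52.2,37.9],[-0.327,-0.119,0],15],[[21.2,-58.5,44.6],[-0.374,-0.136,0],15],[[23.4,-64.5,51.7],[-0.421,-0.153,0],15],[[25.5,-70.1,59.1],[-0.468,-0.17,0],15],[[25.5,-70.1,59.1],[-0.468,-0.17,0],15],[[25.5,-70.1,59.1],[-0.468,-0.17,0],15]]}}

```text
clock: 7.03
eef_pos: [0.4458, 0.1083, 0.239]
tool_rot: [0.493, 0.811, 0.197, 0.247]
ft_force: [-8.4, -1.0, 3.4]
grip_width: 0.0217
```

```bash
cat > look.py <<'E'
import sys
from h import *
o=st(); n=sys.argv[1]
im=shot('side','s%s.png'%n); im2=shot('wrist','w%s.png'%n); im3=shot('top','t%s.png'%n)
d=cv2.resize(im[:,:,::-1],None,fx=3,fy=3,interpolation=cv2.INTER_CUBIC)
can=np.zeros((600,800,3),np.uint8); can[:,:400]=d[230:830,640:1040]; can[:250,400:]=cv2.resize(im2[:,:,::-1],(400,250)); can[250:,400:]=cv2.resize(im3[130:320,170:170+217,::-1],(400,350))
cv2.imwrite('pics/l%s.png'%n,can)
for nm,i in(('side',im),('wrist',im2),('top',im3)):
    h=cv2.cvtColor(i,cv2.COLOR_RGB2HSV); g=(abs(h[...,0].astype(int)-40)<9)&(h[...,1]>170)&(h[...,2]>50)
    k,l,s,ce=cv2.connectedComponentsWithStats(g.astype(np.uint8)); print(nm,[(ce[j].round().tolist(),int(s[j,4])) for j in range(1,k) if s[j,4]>20])
E
python3 look.py 4; python3 -c "
from h import *
print(rel(*bowlpose(.65,-.002)),rel(*bowlpose(.72,-.002)))"
```

```text
t 7.03 p [0.4458 0.1083 0.239 ] q [0.493  0.8107 0.1974 0.2466] F [-8.4 -1.   3.4] w 21.7 j [ 0.29 -0.12 -0.75  0.3  -0.09  1.35]
side [([276.0, 177.0], 87), ([259.0, 189.0], 47), ([244.0, 196.0], 63), ([508.0, 309.0], 2386)]
wrist [([251.0, 12.0], 41)]
top [([455.0, 48.0], 544), ([445.0, 64.0], 28), ([463.0, 83.0], 55), ([247.0, 249.0], 100), ([236.0, 255.0], 98), ([229.0, 274.0], 82), ([242.0, 284.0], 81), ([232.0, 297.0], 81)]
([-1.1, 2.8, -0.9], [-0.008, -0.003, 0.001]) ([3.0, -8.4, 5.0], [-0.074, -0.027, 0.001])
```

View pics/l4.png

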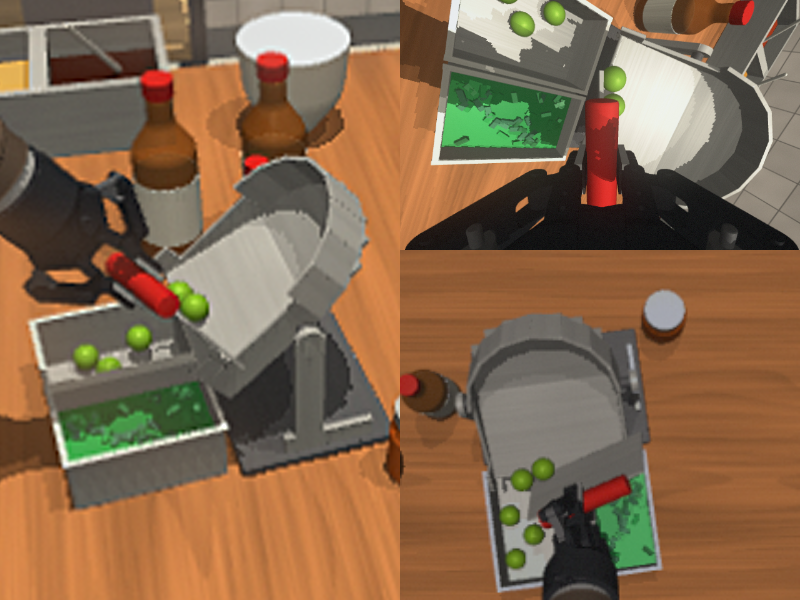

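Three limes are already in the empty pan, at top (229,274), (242,284) and (232,297). Two are rolling through the gap at (247,249) and (236,255). Hold and tip slightly more.

>>> {"method": "send_rows", "body": {"moves": [[[0,0,1],[-0.015,-0.005,0],15],[[1,-3,2],[-0.03,-0.011,0],15],[[2,-5,3],[-0.045,-0.016,0],15],[[2,-5.5,3.2],[-0.05,-0.018,0],15],[[2,-5.5,3.2],[-0.05,-0.018,0],15],[[2,-5.5,3.2],[-0.05,-0.018,0],15],[[2,-5.5,3.2],[-0.05,-0.018,0],15],[[2,-5.5,3.2],[-0.05,-0.018,0],15]]}}

```text
clock: 7.85
eef_pos: [0.4419, 0.1078, 0.2311]
tool_rot: [0.489, 0.804, 0.211, 0.263]
ft_force: [-8.3, 0.1, 4.7]
grip_width: 0.0221
```

```bash
python3 look.py 5; python3 -c "
from h import *
o=readout.get_obs()
for th in np.arange(.65,-.01,-.05): print(round(th,2),rel(*bowlpose(th,-.002),o))
print(rel(*bowlpose(0,.004),o),rel(*bowlpose(0,.07),o))"
```

```text
t 7.85 p [0.4419 0.1078 0.2311] q [0.489  0.8044 0.2108 0.2635] F [-8.3  0.1  4.7] w 22.1 j [ 0.29 -0.13 -0.81  0.2  -0.1   1.35]
side [([268.0, 191.0], 46), ([254.0, 192.0], 45), ([243.0, 196.0], 60), ([232.0, 197.0], 43), ([508.0, 308.0], 2383)]
wrist [([233.0, 8.0], 324)]
top [([433.0, 39.0], 117), ([462.0, 47.0], 294), ([447.0, 64.0], 41), ([471.0, 72.0], 50), ([452.0, 83.0], 28), ([468.0, 83.0], 28), ([229.0, 257.0], 73), ([229.0, 275.0], 80), ([243.0, 286.0], 78), ([232.0, 291.0], 77), ([233.0, 303.0], 83)]
0.65 ([-3.9, 10.6, -4.2], [0.036, 0.013, 0.001])
0.6 ([-6.9, 19.0, -7.5], [0.083, 0.03, 0.001])
0.55 ([-10.0, 27.5, -10.3], [0.13, 0.047, 0.001])
0.5 ([-13.2, 36.1, -12.7], [0.177, 0.064, 0.001])
0.45 ([-16.4, 44.9, -14.6], [0.224, 0.081, 0.001])
0.4 ([-19.6, 53.7, -16.1], [0.271, 0.098, 0.001])
0.35 ([-22.9, 62.6, -17.0], [0.318, 0.116, 0.001])
0.3 ([-26.1, 71.5, -17.5], [0.365, 0.133, 0.001])
0.25 ([-29.4, 80.5, -17.6], [0.412, 0.15, 0.001])
0.2 ([-32.6, 89.4, -17.1], [0.459, 0.167, 0.001])
0.15 ([-35.9, 98.3, -16.2], [0.506, 0.184, 0.001])
0.1 ([-39.1, 107.1, -14.8], [0.553, 0.201, 0.001])
0.05 ([-42.3, 115.9, -12.9], [0.6, 0.218, 0.001])
-0.0 ([-45.5, 124.5, -10.6], [0.647, 0.235, 0.001])
([-46.8, 128.1, -15.2], [0.647, 0.235, 0.001]) ([-61.1, 167.5, -66.2], [0.647, 0.235, 0.001])
```

```bash
python3 -c "
from h import *
T=get_calibration('top');S=get_calibration('side')
for q in [(229,257),(229,275),(243,286),(232,291),(233,303)]:
    for z in (.02,.13): X=atz(T,q,z); print(q,z,X.round(3),proj(S,X).round(0))
im=camera('top');h=cv2.cvtColor(im,cv2.COLOR_RGB2HSV); g=(abs(h[...,0].astype(int)-40)<9)&(h[...,1]>170)&(h[...,2]>50)
k,l,s,ce=cv2.connectedComponentsWithStats(g.astype(np.uint8)); print([(ce[j].round().tolist(),int(s[j,4])) for j in range(1,k) if s[j,4]>20 and ce[j][1]>150])
"
```

```text
(229, 257) 0.02 [0.5   0.221 0.02 ] [[268. 190.]]
(229, 257) 0.13 [0.501 0.202 0.13 ] [[266. 167.]]
(229, 275) 0.02 [0.455 0.22  0.02 ] [[254. 192.]]
(229, 275) 0.13 [0.461 0.201 0.13 ] [[253. 169.]]
(243, 286) 0.02 [0.428 0.186 0.02 ] [[246. 201.]]
(243, 286) 0.13 [0.437 0.17  0.13 ] [[245. 177.]]
(232, 291) 0.02 [0.416 0.213 0.02 ] [[242. 195.]]
(232, 291) 0.13 [0.426 0.195 0.13 ] [[241. 172.]]
(233, 303) 0.02 [0.387 0.21  0.02 ] [[233. 197.]]
(233, 303) 0.13 [0.4   0.192 0.13 ] [[232. 173.]]
[([229.0, 257.0], 73), ([229.0, 275.0], 79), ([243.0, 286.0], 79), ([232.0, 291.0], 77), ([233.0, 303.0], 81)]
```

All five limes match pan-floor height (z ≈ 0.02) in both views. Bringing the bowl back with the scraper still on the rim.

>>> {"method": "send_rows", "body": {"moves": [[[-3.9,10.6,-4.2],[0.036,0.013,0],15],[[-6.9,19,-7.5],[0.083,0.03,0],15],[[-10,27.5,-10.3],[0.13,0.047,0],15],[[-13.2,36.1,-12.7],[0.177,0.064,0],15],[[-16.4,44.9,-14.6],[0.224,0.081,0],15],[[-19.6,53.7,-16.1],[0.271,0.098,0],15],[[-22.9,62.6,-17],[0.318,0.116,0],15],[[-26.1,71.5,-17.5],[0.365,0.133,0],15],[[-29.4,80.5,-17.6],[0.412,0.15,0],15],[[-32.6,89.4,-17.1],[0.459,0.167,0],15],[[-35.9,98.3,-16.2],[0.506,0.184,0],15],[[-39.1,107.1,-14.8],[0.553,0.201,0],15]]}}

```text
clock: 9.05
eef_pos: [0.5194, 0.1177, 0.3149]
tool_rot: [0.519, 0.853, 0.029, 0.037]
ft_force: [-2.9, -0.8, 3.6]
grip_width: 0.0224
```

```bash
python3 -c "
from h import *
o=st()
for a in((.05,-.002),(0,-.002),(0,.004),(0,.03),(0,.07)): print(a,rel(*bowlpose(*a),o))
pA,RA=tool(np.array([.42,-.25,.28]),scrR(-.05,0),.01); pB,RB=bowlpose(0,.07); print('A from B',rel(pA,RA,dict(o,eef_pos=pB,tool_rot=RB.as_quat())))"
```

```text
t 9.05 p [0.5194 0.1177 0.3149] q [0.5192 0.8534 0.0288 0.0366] F [-2.9 -0.8  3.6] w 22.4 j [ 0.23  0.24  0.03  1.27 -0.01  1.32]
(0.05, -0.002) ([-3.1, 8.8, -3.7], [0.04, 0.016, 0.0])
(0, -0.002) ([-6.2, 17.2, -6.9], [0.087, 0.033, 0.0])
(0, 0.004) ([-6.4, 17.7, -12.9], [0.087, 0.033, 0.0])
(0, 0.03) ([-7.2, 20.0, -38.8], [0.087, 0.033, 0.0])
(0, 0.07) ([-8.5, 23.5, -78.6], [0.087, 0.033, 0.0])
A from B ([-266.4, -268.7, 61.5], [0.0, 0.0, 0.527])
```

>>> {"method": "send_rows", "body": {"moves": [[[-3.1,8.8,-3.7],[0.04,0.016,0],15],[[-6.2,17.2,-6.9],[0.087,0.033,0],15],[[-6.2,17.2,-6.9],[0.087,0.033,0],15],[[-6.3,17.4,-9.5],[0.087,0.033,0],15],[[-6.4,17.7,-13],[0.087,0.033,0],15],[[-6.6,18.3,-20],[0.087,0.033,0],15],[[-7,19,-32],[0.087,0.033,0],15],[[-7.4,20.5,-48],[0.087,0.033,0],15],[[-8,22,-64],[0.087,0.033,0],15],[[-8.5,23.5,-78],[0.087,0.033,0],15],[[-8.5,23.5,-79],[0.087,0.033,0],15]]}}

```text
clock: 9.97
eef_pos: [0.5364, 0.1202, 0.3989]
tool_rot: [0.52, 0.854, 0.002, 0.001]
ft_force: [-0.1, 0.7, -2.3]
grip_width: 0.022
```

```bash
python3 -c "
from h import *
o=st()
pA,RA=tool(np.array([.42,-.25,.28]),scrR(-.05,0),.01); print('A',rel(pA,RA,o))"
```

```text
t 9.97 p [0.5364 0.1202 0.3989] q [0.5197 0.8544 0.0019 0.0013] F [-0.1  0.7 -2.3] w 22.0 j [0.22 0.32 0.36 1.6  0.   1.31]
A ([-266.6, -268.9, 63.8], [0.004, -0.001, 0.528])
```

>>> {"method": "send_rows", "body": {"moves": [[[-12,-12,0],[0,0,0.03],15],[[-36,-36,0],[0,0,0.07],15],[[-60,-60,0],[0,0,0.12],15],[[-85,-85,0],[0,0,0.17],15],[[-110,-110,0],[0,0,0.22],15],[[-135,-135,5],[0,0,0.27],15],[[-160,-160,15],[0,0,0.32],15],[[-185,-186,27],[0,0,0.37],15],[[-210,-212,40],[0,0,0.42],15],[[-235,-237,52],[0,0,0.47],15],[[-255,-257,60],[0,0,0.51],15],[[-266,-269,64],[0.004,-0.001,0.528],15]]}}

```text
clock: 10.97
eef_pos: [0.4174, -0.2413, 0.3314]
tool_rot: [0.726, 0.687, -0.001, -0.002]
ft_force: [0.7, -0.6, -4.4]
grip_width: 0.0217
```

```bash
cat > ret.py <<'E'
from h import *
import pickle
o=st(); g=pickle.load(open('grasp.pkl','rb')); R0=R.from_quat(g['tool_rot'])
for b in(90,60,40,20,10,4,1,0): print(b,rel(g['eef_pos']+R0.apply([0,0,-b/1e3]),R0,o))
R1=R.from_quat(o['tool_rot']);bl=o['eef_pos']+R1.apply(np.array([[65,0,146],[-85,0,146],[-85,0,66],[65,0,66]])/1e3)
im=shot('side','s6.png'); 
c=get_calibration('side'); d=cv2.resize(im[:,:,::-1],None,fx=3,fy=3,interpolation=cv2.INTER_CUBIC); d0=d.copy()
cv2.polylines(d,[np.round(proj(c,bl)*3+1).astype(int)],True,(0,255,255),1)
can=np.zeros((600,800,3),np.uint8); can[:,:400]=d[590:1190,620:1020]; can[:,400:]=d0[300:900,600:1000]
cv2.imwrite('pics/ov6.png',can)
E
python3 ret.py
```

```text
t 10.97 p [ 0.4174 -0.2413  0.3314] q [ 0.7263  0.6874 -0.0008 -0.0016] F [ 0.7 -0.6 -4.4] w 21.7 j [-0.52  0.2   0.02  1.4  -0.    1.1 ]
90 ([-52.7, -51.5, 93.1], [-0.528, -0.042, 0.15])
60 ([-55.1, -36.6, 119.0], [-0.528, -0.042, 0.15])
40 ([-56.6, -26.6, 136.2], [-0.528, -0.042, 0.15])
20 ([-58.2, -16.6, 153.5], [-0.528, -0.042, 0.15])
10 ([-59.0, -11.6, 162.1], [-0.528, -0.042, 0.15])
4 ([-59.5, -8.7, 167.3], [-0.528, -0.042, 0.15])
1 ([-59.7, -7.2, 169.9], [-0.528, -0.042, 0.15])
0 ([-59.8, -6.7, 170.8], [-0.528, -0.042, 0.15])
```

View pics/ov6.png

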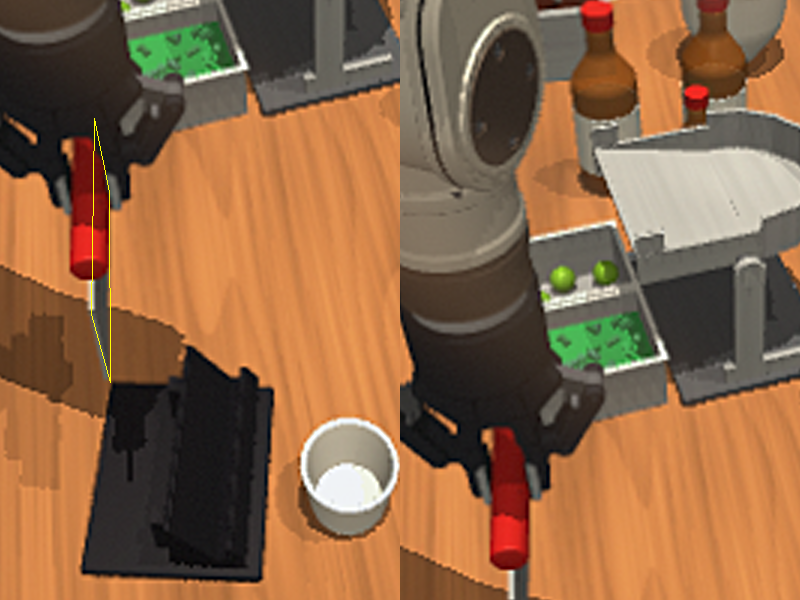

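The bowl is level and empty, the limes are in the pan, and the held blade still matches its model. Now back onto the rest's insertion line.

>>> {"method": "send_rows", "body": {"moves": [[[-6,-6,10],[-0.06,-0.005,0.017],15],[[-13,-13,22],[-0.13,-0.01,0.037],15],[[-20,-20,35],[-0.2,-0.016,0.057],15],[[-28,-27,49],[-0.28,-0.022,0.08],15],[[-36,-35,63],[-0.36,-0.029,0.1],15],[[-44,-43,77],[-0.44,-0.035,0.125],15],[[-50,-49,88],[-0.5,-0.04,0.142],15],[[-52.7,-51.5,93],[-0.528,-0.042,0.15],15],[[-52.7,-51.5,93],[-0.528,-0.042,0.15],15],[[-55.1,-36.6,119],[-0.528,-0.042,0.15],15],[[-56.6,-26.6,136.2],[-0.528,-0.042,0.15],15],[[-56.6,-26.6,136.2],[-0.528,-0.042,0.15],15]]}}

```text
clock: 12.02
eef_pos: [0.3876, -0.2971, 0.1932]
tool_rot: [0.75, 0.608, 0.162, 0.201]
ft_force: [3.2, -0.5, -2.2]
grip_width: 0.0219
```

```bash
cat > ret2.py <<'E'
from h import *
import pickle
o=st(); g=pickle.load(open('grasp.pkl','rb')); R0=R.from_quat(g['tool_rot'])
for b in(40,20,10,4,1,0): print(b,rel(g['eef_pos']+R0.apply([0,0,-b/1e3]),R0,o))
E
python3 ret2.py
```

```text
t 12.02 p [ 0.3876 -0.2971  0.1932] q [0.7503 0.6084 0.1625 0.2012] F [ 3.2 -0.5 -2.2] w 21.9 j [-0.78  0.08 -0.63  0.41  0.27  1.06]
40 ([0.8, 0.6, -2.0], [-0.002, -0.0, 0.001])
20 ([0.8, 0.6, 18.0], [-0.002, -0.0, 0.001])
10 ([0.8, 0.6, 28.0], [-0.002, -0.0, 0.001])
4 ([0.7, 0.7, 34.0], [-0.002, -0.0, 0.001])
1 ([0.7, 0.7, 37.0], [-0.002, -0.0, 0.001])
0 ([0.7, 0.7, 38.0], [-0.002, -0.0, 0.001])
```

>>> {"method": "send_rows", "body": {"moves": [[[0.5,0.5,8],[-0.002,0,0],15],[[0.7,0.7,17],[-0.002,0,0],15],[[0.7,0.7,25],[-0.002,0,0],15],[[0.7,0.7,31],[-0.002,0,0],15],[[0.7,0.7,35],[-0.002,0,0],15],[[0.7,0.7,37],[-0.002,0,0],15],[[0.7,0.7,37],[-0.002,0,0],15]]}}

```text
clock: 12.6
eef_pos: [0.4066, -0.3003, 0.1612]
tool_rot: [0.75, 0.608, 0.163, 0.202]
ft_force: [0.5, 0.4, -3.0]
grip_width: 0.0217
```

```bash
python3 ret2.py; python3 - <<'E'
from h import *
o=st();im=shot('side','s7.png');im2=shot('wrist','w7.png')
can=np.zeros((600,800,3),np.uint8); can[:,:400]=cv2.resize(im[275:395,220:300,::-1],(400,600),interpolation=cv2.INTER_CUBIC); can[:250,400:]=cv2.resize(im2[:,:,::-1],(400,250))
cv2.imwrite('pics/l7.png',can)
E
```

```text
t 12.6 p [ 0.4066 -0.3003  0.1612] q [0.7501 0.6083 0.1631 0.2018] F [ 0.5  0.4 -3. ] w 21.7 j [-0.76  0.16 -0.64  0.31  0.26  1.09]
40 ([-0.0, -0.1, -39.3], [-0.0, -0.001, 0.001])
20 ([-0.0, -0.0, -19.3], [-0.0, -0.001, 0.001])
10 ([-0.1, -0.0, -9.3], [-0.0, -0.001, 0.001])
4 ([-0.1, -0.0, -3.3], [-0.0, -0.001, 0.001])
1 ([-0.1, -0.0, -0.3], [-0.0, -0.001, 0.001])
0 ([-0.1, -0.0, 0.7], [-0.0, -0.001, 0.001])
t 12.6 p [ 0.4066 -0.3003  0.1612] q [0.7501 0.6083 0.1631 0.2018] F [ 0.5  0.4 -3. ] w 21.7 j [-0.76  0.16 -0.64  0.31  0.26  1.09]
```

View pics/l7.png

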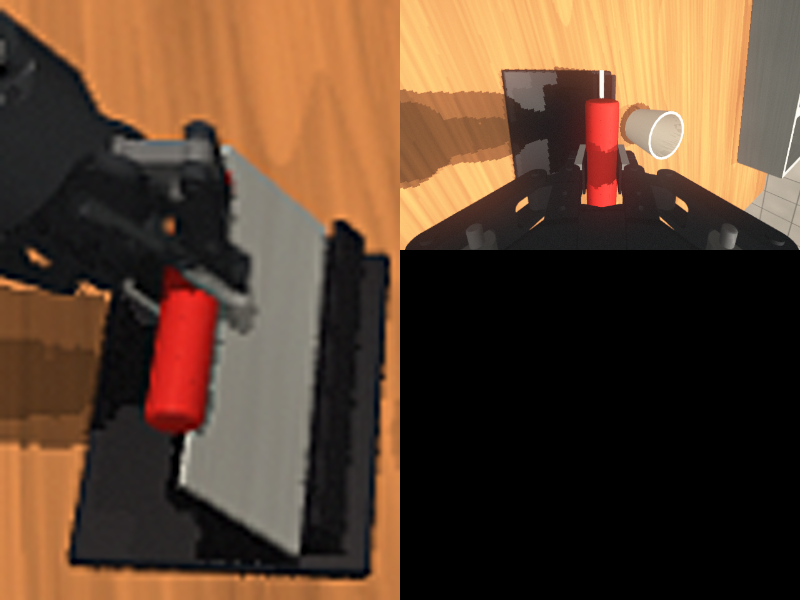

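The blade is back behind the ledge lip, as at the start. The force still reads only its weight, so lower it until it touches.

>>> {"method": "send_rows", "body": {"moves": [[[0,0,1.2],[0,0,0],15],[[0,0,2],[0,0,0],15],[[0,0,2],[0,0,0],15]]}}

```text
clock: 12.95
eef_pos: [0.4071, -0.3006, 0.1608]
tool_rot: [0.75, 0.608, 0.163, 0.202]
ft_force: [-4.0, 2.9, 4.0]
grip_width: 0.0222
```

>>> {"method": "send_rows", "body": {"moves": [[[0,0,0],[0,0,0],26],[[0,0,0],[0,0,0],32],[[0,0,0],[0,0,0],45],[[0,0,0],[0,0,0],60],[[0,0,0],[0,0,0],75],[[0,0,0],[0,0,0],85],[[0,0,0],[0,0,0],85],[[0,0,-15],[0,0,0],85],[[0,0,-40],[0,0,0],85],[[0,0,-70],[0,0,0],85],[[0,0,-100],[0,0,0],85],[[0,0,-120],[0,0,0],85]]}}

```text
clock: 13.95
eef_pos: [0.3477, -0.288, 0.2667]
tool_rot: [0.75, 0.608, 0.163, 0.203]
ft_force: [1.0, -0.2, 0.5]
grip_width: 0.0852
```

>>> {"method": "send_rows", "body": {"moves": [[[0,-20,-20],[0,0,0],85],[[0,-50,-40],[0,0,0],85],[[0,-80,-50],[0,0,0],85],[[0,-110,-50],[0,0,0],85],[[0,-130,-50],[0,0,0],85],[[0,-130,-50],[0,0,0],85]]}}

```text
clock: 14.45
eef_pos: [0.2103, -0.2574, 0.242]
tool_rot: [0.752, 0.606, 0.163, 0.201]
ft_force: [0.8, 0.4, -0.1]
grip_width: 0.0849
```

```bash
python3 - <<'E'
from h import *
o=st();im=shot('side','s8.png');im2=shot('top','t8.png')
def red(im,lo):
    h=cv2.cvtColor(im,cv2.COLOR_RGB2HSV);r=((h[...,0]<6)|(h[...,0]>174))&(h[...,1]>180)&(h[...,2]>60)
    k,l,s,ce=cv2.connectedComponentsWithStats(r.astype(np.uint8)); print([(ce[j].round(1).tolist(),int(s[j,4])) for j in range(1,k) if 60<s[j,4]<800])
red(im2,0);red(im,0)
can=np.zeros((600,800,3),np.uint8); can[:,:400]=cv2.resize(im[120:390,210:390,::-1],(400,600),interpolation=cv2.INTER_CUBIC); can[:,400:]=0
can[:260,400:]=cv2.resize(im2[145:320,160:430,::-1],(400,260));can[270:570,400:]=cv2.resize(im2[205:310,395:535,::-1],(400,300),interpolation=cv2.INTER_CUBIC)
cv2.imwrite('pics/l8.png',can)
E
```

```text
t 14.45 p [ 0.2103 -0.2574  0.242 ] q [0.7518 0.6064 0.1632 0.2011] F [ 0.8  0.4 -0.1] w 84.9 j [-1.18 -0.26 -0.76  0.76  0.42  0.68]
[([115.1, 182.5], 210), ([173.8, 202.9], 111), ([121.0, 244.7], 228), ([455.4, 285.3], 439)]
[([265.2, 104.9], 98), ([256.6, 335.5], 584)]
```

View pics/l8.png

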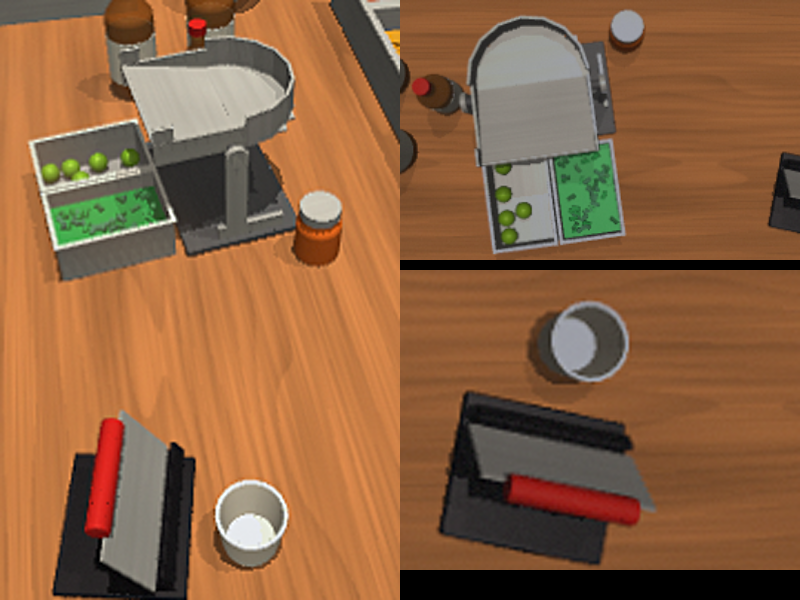

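The handle centroid is the same as at the start (top (455.4,285.3), side (256.6,335.5)). All five limes are in the empty pan, the bowl is level and empty, and the bottle, jar and cup look undisturbed. Handing in.

```bash
python3 -c "
from h import *
print(order.job_done())"
```

```text
the job is handed in; nothing more can be done
None
```

The job is done and handed in at about 14.5 s of the 58 s allowed. I took the bench scraper from its rest and set it on the bowl's rim, turned 20° with a gap of about 45 mm on the empty pan's side. I pressed the bowl down to about 0.7 rad and held the scraper there until the limes had rolled out. I then let the bowl come back level with the scraper still on the rim, and put the scraper back in its rest.

- **Limes:** all five are in the empty pan. Their measured heights matched the pan floor in both views, and none is in the herbs.
- **Bowl:** level and empty.
- **Scraper:** its handle shows within 0.1 px of where it started in both the top and side pictures.
- **Bottle, jar and cup:** they look unmoved. The small bottle's cap is within 0.1 px of its start; the jar and cup I judged by eye only.
- **Forces:** the readings, taken at the end of each move, never passed 10 N.
- **Robot:** open and clear of everything at hand-in.

Two readings differed slightly from expectation. The jaws closed to 22 mm on the 24 mm handle, though the grip held. The top of the stand's upright was about 4 px off my fitted model, while every other fitted point agreed within 2 px.

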